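# Hold a spring test clip gaping around a circuit board's contact

### The job

Pick up the red-handled spring test clip by its handles, squeeze it wide open and bring its gaping jaws over the gold contact on the robot-facing upright edge of the green circuit board, one jaw on each side of the board. Finish while holding it there, squeezed wide open with the board centred well inside the mouth, jaws level with the contact, the clip touching nothing but the gripper. At no time touch either board or its stand, and leave everything else on the bench where it is.

Things in the scene. Friction and masses are not known exactly. Their poses are not given: they have to be found in the camera images.
- clip: spring clip lying on its side on the blue mat, 26 mm tall as it lies, about 65 g: two red handles, two steel jaws with copper tips, on an upright hinge pin (10 mm across). Origin: lower end of the pin; z up along the pin, x from the pin out midway between the jaws (also while they open), y across. Starts with x within 0.6 rad of world +x. Jaws reach x = 52 mm, z = 6 to 20 mm
- clip_handles (a point): midway between the handles, clip frame x = -34, y = 0, z = 13 mm; grip here, closing along y. Handles: upright plates 5 mm thick, x = -14 to -50 mm, z = 0 to 26 mm; shut they splay, 34 mm over their outsides at the front end, 47 mm at the rear; wide open they are parallel, 29 mm over their outsides. Squeezing them together opens the jaws, both turning equally
- clip_left (a joint): how far each jaw has swung, rad: 0 shut, 0.2 wide open at a firm stop. At 0.2 the mouth is 21 mm wide at the tips, about 16 mm at x = 30 mm. The spring needs about 5 N on each handle to begin to open and 10 N to reach the stop; 30 N does no harm
- clip_mouth (a point): point midway between the jaws, x = 34, y = 0, z = 13 mm in the clip's frame: bring the board's edge here (the tips are then about 17 mm past the edge)
- green_stand: fixed stand with the green board upright. Origin: centre of the underside of its dark base (100 x 80 x 16 mm); z up, x along the board away from the contact edge, within 0.35 rad of world +x, y across. Board: 3 mm thick about y = 0, x = -80 to 55 mm, z = 55 to 125 mm, flat on both faces for 45 mm from the edge. Clamp blocks 23 mm wide over both at x = 11 to 45 mm up to z = 75 mm
- green_contact (a point): on the free upright edge of the green board (facing the robot), at the middle of the 24 mm tall gold contact, 90 mm above the stand's underside; axes as the stand's
- white_stand: the same stand and board in white, in the other of the two places: not to be touched
- screwdriver: screwdriver with an orange handle lying to the left, about 0.2 m long; to be left alone
- jar: small closed jar, 52 mm across, 65 mm tall, on the right; to be left alone. Origin: centre of its underside
- dome: loose aluminium dome, 72 mm across, 26 mm tall, on the right; to be left alone. Origin: centre of its underside
- module: black box module with a purple label, 70 x 45 x 22 mm, on the left; to be left alone. Origin: centre of its underside
- tray: grey open tray with four compartments, 110 x 80 x 25 mm, between or behind the boards; to be left alone. Origin: centre of its underside
- collar: brass ring 44 mm across, 12 mm tall, on the right; to be left alone. Origin: centre of its underside
Things that resemble listed ones, but are neither listed nor needed, are in the scene too. What is shaped like the clip but turquoise is not meant. Leave any orange or pink look-alike of the green_stand alone.

How it is judged:
By the outcome, as a careful person would: the job done as asked, in the order asked, and still so for the second after the job is handed in, while the arm keeps its last pose, push and grip.
It also fails if it takes over 32 s, if anything falls off the work surface, if the arm or the gripper's body presses on something with over 40 N, if the wrist force passes 120 N, or if a joint passes its speed limit or range.

### The arm

A 6-joint arm with a two-finger parallel gripper is mounted at the origin on the work surface. World frame = base frame: x ahead of the robot, y to its left, z up, the work surface at z = 0. Lengths are in m, angles in rad, forces in N, time in s.
With the tool pointing down it reaches from about 0.4 to 0.825 m from the base axis. Payload 7 kg.
Tool frame: the origin (TCP) lies at the very end of the fingers, on their centre line; the grasp point (between the pads) lies 19 mm behind it; z points along the fingers, y is the line along which they close (so a half turn about z gives the same grasp; the last joint's range is limited). The gripper opens to 85 mm and grips with 20 to 120 N. Pads are 22 mm wide; open, the fingers measure 114 mm over their backs; the gripper's body (76 mm by 85 mm) begins 54 mm behind the grasp point. The pads swing forward as they close: fully open they stand 13 mm farther back than shut.
Start: joints at [-0.917, 0.359, 0.012, 0, -1.224, -0.288], TCP at [0.241, -0.63, 0.231] pointing down, gripper open.
Joint ranges: [-3.07, 3.07], [-1.43, 2.12], [-1.02, 1.25], [-3.03, 1.67], [-3.05, -0], [-3.03, 3.03]. Speed limits (rad/s): [2.39, 2.39, 3.01, 3.14, 3.14, 3.14].

### API

Orientations are given as a unit quaternion [x, y, z, w].
In Python, from station import sensors, imaging, env gives the robot as it stands.
- The arm moves only by the tool step_arm, never from a script. Its argument "plan" is text: rows parted by semicolons, each of 5 numbers parted by spaces: the shift along the tool's x, y, z in mm, then the turn about the tool's z in degrees, then the closure in counts, from 0 (fully open) to 255 (shut). A call has exactly 10 rows; each row shifts and turns the commanded pose from where the row before left it, along the tool's axes as they then stand; what a row does not reach is not made up. A row lasts 1/12 s, in which the tool goes at most 41.7 mm and 7.16 degrees, less where a joint would pass 70% of its speed; a pose out of reach is approached as far as the arm can. A call is refused whole if a number of a shift passes 41.7 or a number of a turn 7.16, either way. A call with a gripper value outside its range is refused whole. The fingers move at their own pace and stop on an object; "grip_force" is the grip in N (left out, the last holds). Time passes only in rows, so rows that do not move let the fingers close, or fill a call up. It gives the time, the measured TCP pose, the force, the opening and the grip force at its end, in the units of the state.
- sensors.state(): the state, without advancing time (a new reading comes with each control period).
- imaging.read_camera(name): name is "scene" or "side" or "wrist"; returns (picture, depth): 384x512x3 uint8, red, green, blue; 384x512 float32, m along the optical axis (not along the pixel's ray), 0 where there is no reading.
- imaging.camera_model(name): a dict with "fx", "fy", "cx", "cy" (pixels), "origin" and "orientation" of the camera in the world. Camera axes: x right, y down, z forward; pixel columns grow to the right and rows downward; lengths in m; the calibration is good to about 2 mm. A picture is of the moment at which its call begins: read the wrist's pose just before it. camera_model takes no time and is no camera call; for the wrist camera it gives the pose at the moment of the call.
- env.hand_in(): hands the job in; it is judged then, once.
The state is a dict: "time_s": time; "q": joint angles; "dq": joint speeds; "joint_efforts": joint torques, N m; "ee_pos": TCP position; "eef_rot": TCP orientation; "contact_force": force on the tool from outside, world axes, zero at the start; "torque": the same for the moment, N m; "finger_gap": finger opening in m; "gripper_force": force on a finger pad.
Only numpy, scipy, OpenCV 4.12 (cv2) and the standard library are available. Lean on these libraries where they do the work, as an engineer would, in place of code of your own. Each camera call takes 0.05 s, during which the arm holds its last target. There are 200 camera calls.

## Working session

There is one attempt and no reset: what is moved stays moved. The work goes in short steps, Python scripts to look and compute and a tool call to move; the robot and the scene stay as the last step left them, time stands still between calls to the robot, and variables do not carry over. Pictures are saved under pics/ and viewed, at most 10 in all, crops included, and the job is handed in when it is done.

Besides the shell and the picture viewer there is one more tool, called after "Emit:" as name(argument=value, ...) on one line, values as JSON. step_arm: Moves the arm, as the interface text tells. Its arguments: {"type":"object","properties":{"plan":{"type":"string"},"grip_force":{"type":"number"}},"required":["plan"]}

```bash
mkdir -p pics; ls; cat > h.py <<'E'
import numpy as np, cv2
from station import sensors, imaging, env
from scipy.spatial.transform import Rotation as R
def grab(n):
    m=imaging.camera_model(n); p,d=imaging.read_camera(n); return p,d,m
def pts(d,m):
    v,u=np.indices(d.shape); P=np.stack([(u-m['cx'])/m['fx']*d,(v-m['cy'])/m['fy']*d,d],-1)
    W=P@R.from_quat(m['orientation']).as_matrix().T+np.array(m['origin']); W[d==0]=np.nan; return W
E
python3 - <<'E'
from h import *
s=sensors.state(); print({k:np.round(v,3) for k,v in s.items()})
for n in ['scene','side']:
    p,d,m=grab(n); np.savez(n+'0.npz',p=p,W=pts(d,m)); print(n,m)
    cv2.imwrite(f'pics/{n}0.png',cv2.resize(p[:,:,::-1],(800,600)))
E
```

```text
pics
{'time_s': np.float64(0.0), 'q': array([-0.917,  0.359,  0.011, -0.   , -1.224, -0.288]), 'dq': array([ 0.001, -0.001, -0.   , -0.   ,  0.002,  0.001]), 'joint_efforts': array([-2.0000e-03, -5.8332e+01,  2.9342e+01,  6.9370e+00, -6.0000e-03,
       -0.0000e+00]), 'ee_pos': array([ 0.241, -0.63 ,  0.23 ]), 'eef_rot': array([-0.182,  0.983,  0.001, -0.   ]), 'contact_force': array([-0.134,  0.892, -0.493]), 'torque': array([-0.048, -0.018, -0.011]), 'gripper_force': np.float64(0.0), 'finger_gap': np.float64(0.086)}
scene {'fx': 369.38160208147633, 'fy': 369.38160208147633, 'cx': 254.30839085106092, 'cy': 191.27455720407806, 'origin': array([1.33522151, 0.21350485, 0.90433425]), 'orientation': array([ 0.53128961,  0.74611513, -0.32845499, -0.23056644])}
side {'fx': 382.44951669236764, 'fy': 382.44951669236764, 'cx': 256.6070828773015, 'cy': 193.78401870280226, 'origin': array([0.47705699, 0.73359085, 0.89591254]), 'orientation': array([-0.01043408,  0.92729849, -0.37413735,  0.00546681])}
```

View pics/scene0.png

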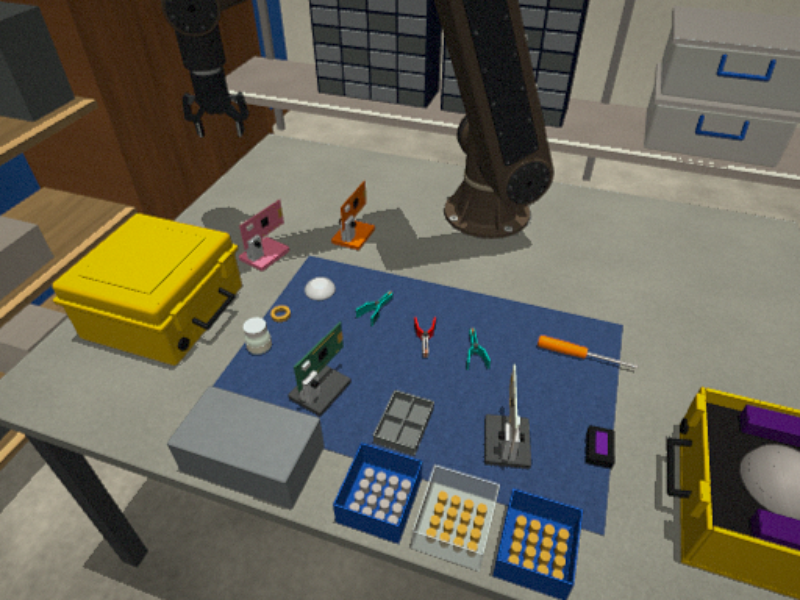

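View pics/side0.png

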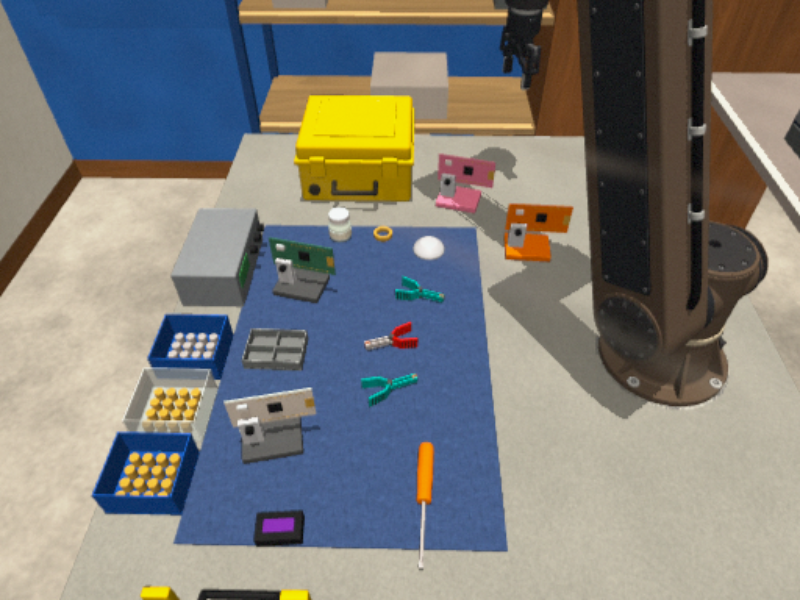

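The scene view shows the red clip at about (425,335), its handles towards the robot, with a turquoise look-alike on each side of it. The green board is at (320,360) and the white one at (512,420). The side view shows the clip at (392,338) and the green board at (302,257), with its gold contact at (330,260).

```bash
python3 - <<'E'
from h import *
def line(P):
    c=P.mean(0); u,s,vt=np.linalg.svd(P-c); v=vt[0]*np.sign(vt[0][0]); return c,v
for n in ['scene','side']:
    f=np.load(n+'0.npz'); p=f['p'];W=f['W']; hsv=cv2.cvtColor(p,cv2.COLOR_RGB2HSV); H,S,V=[hsv[...,i].astype(int) for i in range(3)]
    X,Y,Z=W[...,0],W[...,1],W[...,2]
    on=(X>.3)&(X<.95)&(abs(Y)<.45)
    red=on&((H<6)|(H>174))&(S>150)&(V>80)&(Z<.05)
    k,lab,st,_=cv2.connectedComponentsWithStats(red.astype(np.uint8)); print(n,'red',[tuple(x) for x in st[1:] if x[4]>10])
    P=W[red]; print(' red n',len(P),'z pct',np.percentile(P[:,2],[5,50,95]).round(4),'x',P[:,0].min().round(3),P[:,0].max().round(3),'y',P[:,1].min().round(3),P[:,1].max().round(3))
    T=P[P[:,2]>.020]; c=T.mean(0); print(' top centroid',c.round(4),len(T))
    # jaws: low-saturation, bright pixels near clip
    jaw=on&(S<90)&(V>90)&(Z>.008)&(Z<.03)&(np.hypot(X-c[0],Y-c[1])<.12)
    J=W[jaw]; print(' jaw n',len(J), J.mean(0).round(4), 'x',J[:,0].min().round(3),J[:,0].max().round(3),'z',np.percentile(J[:,2],[5,50,95]).round(4))
    d=J.mean(0)-c; print(' dir handles->jaw deg',np.degrees(np.arctan2(d[1],d[0])).round(2))
    # green board
    g=on&(H>40)&(H<90)&(S>60)&(Z>.06)&(Z<.14)&(Y<0)
    k,lab,st,_=cv2.connectedComponentsWithStats(g.astype(np.uint8)); i=1+st[1:,4].argmax(); print(' green',st[i])
    B=W[lab==i]; c2,v=line(B[:,:2]); 
    for _ in range(3):
        r=(B[:,:2]-c2)@np.array([-v[1],v[0]]); keep=abs(r-np.median(r))<.004; c2,v=line(B[keep][:,:2])
    t=(B[keep][:,:2]-c2)@v
    print(' board ang',np.degrees(np.arctan2(v[1],v[0])).round(2),'c',c2.round(4),'t',np.percentile(t,[0,1,99,100]).round(4),'resid',r.std().round(4),'z',np.percentile(B[:,2],[0,2,98,100]).round(4),'edge',(c2+v*np.percentile(t,1)).round(4))
    gold=on&(H>12)&(H<32)&(S>100)&(V>100)&(Z>.06)&(Z<.13)&(np.hypot(X-c2[0],Y-c2[1])<.1)
    G=W[gold]; 
    if len(G): print(' gold',len(G),G.mean(0).round(4),G.min(0).round(4),G.max(0).round(4), 't',np.percentile((G[:,:2]-c2)@v,[0,5,95]).round(4))
    # dark base top
    b=on&(abs(Z-.016)<.003)&(V<110)&(S<80)&(np.hypot(X-c2[0],Y-c2[1])<.12)
    D=W[b]; print(' base n',len(D), cv2.minAreaRect((D[:,:2]*1000).astype(np.float32)) if len(D)>5 else '')
    ma=on&(Z<.004)&(Z>-.01); print(' matz',np.median(Z[ma]).round(4))
    cv2.imwrite(f'pics/mask_{n}.png',np.dstack([jaw,g,red]).astype(np.uint8)*255)
p=np.load('side0.npz')['p'];q=np.load('scene0.npz')['p']
a=cv2.resize(p[195:235,215:285,::-1],None,fx=8,fy=8,interpolation=2);b=cv2.resize(q[185:245,235:305,::-1],None,fx=8,fy=8,interpolation=2)
cv2.imwrite('pics/crop.png',cv2.resize(np.vstack([a,b]),(560,600)) if 0 else np.vstack([a,b])[:600+200:1][:, :][:800:1] if 0 else cv2.resize(np.vstack([a,b]),None,fx=.72,fy=.72))
E
```

```text
scene red [(np.int32(265), np.int32(203), np.int32(6), np.int32(14), np.int32(32)), (np.int32(274), np.int32(203), np.int32(5), np.int32(13), np.int32(25))]
 red n 57 z pct [0.008 0.025 0.029] x 0.466 0.519 y -0.05 -0.003
 top centroid [ 0.4991 -0.0223  0.0258] 43
 jaw n 29 [ 0.5371 -0.0013  0.0205] x 0.472 0.566 z [0.014  0.0211 0.0231]
 dir handles->jaw deg 29.0
 green [188 206  31  44 382]
 board ang -13.65 c [ 0.7041 -0.1657] t [-0.0682 -0.0646  0.0656  0.0673] resid 0.0011 z [0.0603 0.0618 0.1274 0.1302] edge [ 0.6413 -0.1505]
 gold 3 [ 0.6429 -0.1509  0.0908] [ 0.6401 -0.1521  0.0878] [ 0.6458 -0.1495  0.0957] t [-0.066  -0.0657 -0.0603]
 base n 377 ((714.9480590820312, -167.6051483154297), (78.4615478515625, 100.72835540771484), 75.88214874267578)
 matz 0.0008
side red [(np.int32(251), np.int32(206), np.int32(16), np.int32(17), np.int32(158))]
 red n 158 z pct [0.0066 0.0209 0.0296] x 0.468 0.514 y -0.052 -0.003
 top centroid [ 0.4932 -0.0215  0.0255] 83
 jaw n 98 [5.393e-01 2.000e-04 1.980e-02] x 0.471 0.567 z [0.0109 0.0204 0.0264]
 dir handles->jaw deg 25.27
 green [172 152  43  24 501]
 board ang -13.62 c [ 0.6983 -0.1674] t [-0.0653 -0.0622  0.0696  0.0712] resid 0.0017 z [0.0604 0.0616 0.1287 0.13  ] edge [ 0.6378 -0.1528]
 gold 22 [ 0.6454 -0.1538  0.0937] [ 0.6383 -0.1609  0.0659] [ 0.6808 -0.1501  0.1228] t [-0.0619 -0.061  -0.0486]
 base n 269 ((711.5243530273438, -169.9280548095703), (83.1259765625, 98.41761779785156), 74.92788696289062)
 matz 0.0018
```

View pics/crop.png

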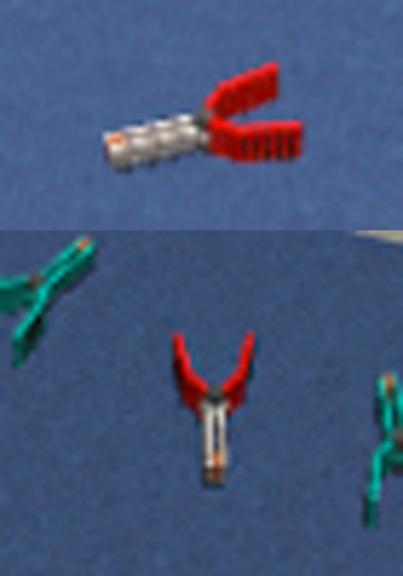

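The crop confirms the clip: red handles towards the robot, copper tip away from it, axis about 25° left of +x. Both views agree that the board's yaw is -13.6° and its edge is near (0.637,-0.151). I'll move above the clip now and refine with the wrist camera.

Emit:
step_arm(plan="-10 11 0 -0.5 0; -22 24 0 -0.5 0; -22 24 0 -0.5 0; -22 24 0 -0.5 0; -22 24 0 -0.5 0; -22 24 0 -0.5 0; -22 24 0 -0.5 0; -22 24 0 -0.5 0; -22 24 0 0 0; -22 24 0 0 0", grip_force=30)

```text
time_s: 0.93
ee_pos: [0.3427, -0.3381, 0.2311]
eef_rot: [-0.216, 0.976, 0.0, -0.0]
contact_force: [1.5, 0.0, 0.0]
finger_gap: 0.0854
gripper_force: 0.0
```

Emit:
step_arm(plan="-22 24 0 0 0; -22 24 0 0 0; -22 24 0 0 0; -22 24 0 0 0; -22 24 0 0 0; -22 24 0 0 0; -22 24 0 0 0; -22 24 0 0 0; -22 24 0 0 0; -10 11 0 0 0")

```text
time_s: 1.77
ee_pos: [0.4362, -0.0434, 0.2313]
eef_rot: [-0.217, 0.976, 0.0, 0.0]
contact_force: [0.1, 0.2, -0.1]
finger_gap: 0.0854
gripper_force: 0.0
```

```bash
python3 - <<'E'
from h import *
s=sensors.state(); print({k:np.round(s[k],4) for k in ['time_s','q','dq','ee_pos','eef_rot','contact_force']})
p,d,m=grab('wrist'); print(m); np.savez('w1.npz',p=p,W=pts(d,m)); cv2.imwrite('pics/w1.png',p[:,:,::-1])
E
```

```text
{'time_s': np.float64(1.7667), 'q': array([ 3.5360e-01, -4.4200e-02, -4.7870e-01, -2.0000e-04, -1.1357e+00,
       -1.4871e+00]), 'dq': array([ 0.3307,  0.0615,  0.0487,  0.0009, -0.002 , -0.3051]), 'ee_pos': array([ 0.4362, -0.0434,  0.2313]), 'eef_rot': array([-2.169e-01,  9.762e-01,  1.000e-04,  3.000e-04]), 'contact_force': array([ 0.1   ,  0.2009, -0.1471])}
{'fx': 287.1161541614815, 'fy': 287.1161541614815, 'cx': 257.2827616723178, 'cy': 188.4337133809064, 'origin': array([ 0.36104402, -0.07737476,  0.37387462]), 'orientation': array([0.52984741, 0.83244383, 0.13698619, 0.08679732])}
```

View pics/w1.png

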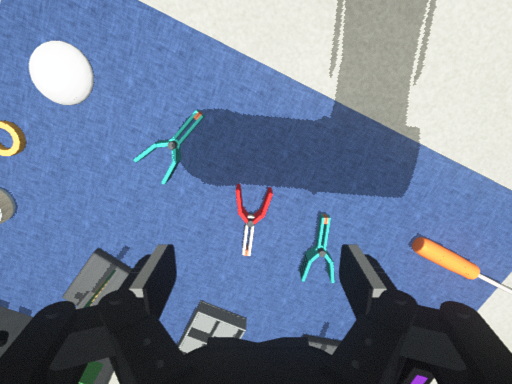

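The wrist view shows the red clip at about (250,218): handles up at (253,197), pin near (250,218), tips at (247,253). The turquoise clips at (172,147) and (322,250) are clear of it. I'll measure again with the arm at rest.

```bash
cat > clip.py <<'E'
from h import *
def ray(m,uv,z):
    uv=np.atleast_2d(uv); d=np.c_[(uv[:,0]-m['cx'])/m['fx'],(uv[:,1]-m['cy'])/m['fy'],np.ones(len(uv))]@R.from_quat(m['orientation']).as_matrix().T
    o=np.array(m['origin']); return (o+d*((z-o[2])/d[:,2])[:,None])[:,:2]
def measure(p,d,m):
    W=pts(d,m); hsv=cv2.cvtColor(p,cv2.COLOR_RGB2HSV); H,S,V=[hsv[...,i].astype(int) for i in range(3)]
    red=(((H<6)|(H>174))&(S>150)&(V>80)).astype(np.uint8)
    k,lab,st,ce=cv2.connectedComponentsWithStats(red,connectivity=4)
    out=[]
    for i in range(1,k):
        if st[i,4]<30: continue
        v,u=np.nonzero(lab==i); P=W[v,u]; print('comp',st[i],'z',np.nanpercentile(P[:,2],[5,50,95]).round(4),'ray@26 centroid',ray(m,[u.mean(),v.mean()],.026).round(4))
        X=P[P[:,2]>.021]; c=np.median(X,0); print('  top',len(X),X.mean(0).round(4)); out.append(X)
    A=np.vstack(out)[:,:2]; c=A.mean(0)
    met=(S<100)&(V>110)&(W[...,2]>.009)&(W[...,2]<.03)&(np.hypot(W[...,0]-c[0],W[...,1]-c[1])<.11)
    k,lab,st,ce=cv2.connectedComponentsWithStats(cv2.morphologyEx(met.astype(np.uint8),cv2.MORPH_CLOSE,np.ones((3,3))))
    for i in range(1,k):
        if st[i,4]>15:
            v,u=np.nonzero((lab==i)); J=W[v,u]; print('metal',st[i],J.mean(0).round(4),J.min(0).round(4),J.max(0).round(4))
E
python3 - <<'E'
from clip import *
p,d,m=grab('wrist'); s=sensors.state(); print(s['ee_pos'].round(4),np.abs(s['dq']).max().round(3)); np.savez('w2.npz',p=p,d=d); import pickle; pickle.dump(m,open('w2.pkl','wb'))
measure(p,d,m)
cv2.imwrite('pics/w2c.png',cv2.resize(p[165:275,205:300,::-1],None,fx=5,fy=5,interpolation=2))
E
```

```text
[ 0.436  -0.0441  0.2311] 0.045
comp [236 184  12  38 187] z [0.0112 0.0268 0.0287] ray@26 centroid [[ 0.4974 -0.0375]]
  top 155 [ 0.4977 -0.0376  0.0268]
comp [253 187  19  37 223] z [0.0091 0.026  0.0288] ray@26 centroid [[ 0.4876 -0.0096]]
  top 150 [ 0.4887 -0.0085  0.0268]
metal [242 214  12  42 284] [nan nan nan] [nan nan nan] [nan nan nan]
metal [323 216   6   8  22] [0.471  0.0758 0.0212] [0.467  0.0715 0.015 ] [0.4773 0.0805 0.0234]
```

View pics/w2c.png

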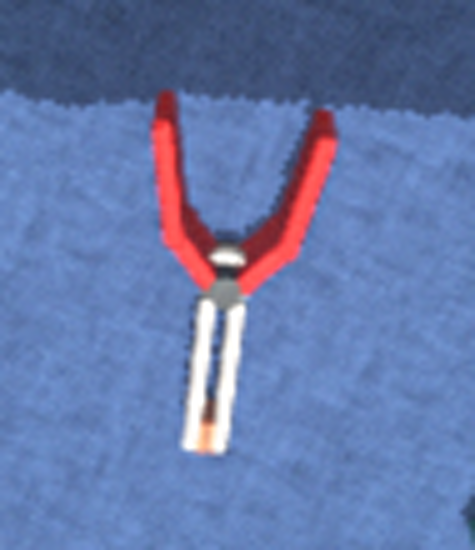

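Pin top is at full-image (250.2,223.6), tip end at (246.2,255.6), and the rear top edges of the handles at (237.4,190.4) and (270,192.6).

```bash
python3 - <<'E'
from clip import *
import pickle
m=pickle.load(open('w2.pkl','rb')); f=np.load('w2.npz'); p,d=f['p'],f['d']
W=pts(d,m)
pin=ray(m,[250.2,223.6],.026)[0]; tip=ray(m,[246.2,255.6],.020)[0]; r=ray(m,[[237.4,190.4],[270,192.6]],.026)
print('pin',pin,W[223,250],'tip',tip,W[254,246],'rears',r,W[191,237],W[193,270])
a=lambda v:np.degrees(np.arctan2(v[1],v[0]))
mid=r.mean(0); print('pin-tip',np.linalg.norm(tip-pin),a(tip-pin),'rear-pin',np.linalg.norm(pin-mid),a(pin-mid),'rear-tip',np.linalg.norm(tip-mid),a(tip-mid),'rear width',np.linalg.norm(r[0]-r[1]))
s=sensors.state(); T=R.from_quat(s['eef_rot']).as_matrix(); print('tool y',a(T[:2,1]))
for ang in [a(tip-mid)]:
    u=np.array([np.cos(np.radians(ang)),np.sin(np.radians(ang))]); n=np.array([-u[1],u[0]])
    print('grasp from pin',pin-.034*u,'from tip',tip-.086*u,'from rear',mid+.016*u)
E
```

```text
pin [ 0.51677413 -0.01425326] [ 0.51491815 -0.0153299   0.02863067] tip [0.56707945 0.00245348] [0.5634624  0.00060147 0.02240601] rears [[ 0.48113876 -0.04864206]
 [ 0.46612277 -0.0094934 ]] [ 0.48142469 -0.04893482  0.02795229] [ 0.46581178 -0.00977038  0.02865529]
pin-tip 0.05300698037945526 18.371671950110436 rear-pin 0.045615989031064 18.9513356649348 rear-tip 0.09862171468677948 18.639783077225143 rear width 0.041929667558699604
tool y 115.13358427344683
grasp from pin [ 0.48455754 -0.02512025] from tip [ 0.48559043 -0.02503361] from rear [ 0.48879151 -0.02395385]
```

Emit:
step_arm(plan="0 0 0 6.6 75; -13 1 10 0 75; -13 1 15 0 75; -13 0.5 20 0 75; -13 0 20 0 75; 0 0 20 0 75; 0 0 20 0 75; 0 0 20 0 75; 0 0 15 0 75; 0 0 5 0 75")

```text
time_s: 2.7
ee_pos: [0.4822, -0.0284, 0.0839]
eef_rot: [-0.159, 0.987, -0.0, -0.002]
contact_force: [0.1, 0.2, 0.0]
finger_gap: 0.0604
gripper_force: 0.0
```

```bash
python3 - <<'E'
from clip import *
p,d,m=grab('wrist'); p,d,m=grab('wrist'); s=sensors.state(); T=R.from_quat(s['eef_rot']).as_matrix(); print(s['time_s'],s['ee_pos'].round(4),np.degrees(np.arctan2(*T[1::-1,1])).round(2),s['finger_gap'],np.abs(s['dq']).max().round(3),s['contact_force'].round(2))
measure(p,d,m); o=np.array(s['ee_pos']); C=R.from_quat(m['orientation']).as_matrix()
# predicted image of pin, handles centre for the present estimate
u=np.array([np.cos(np.radians(18.6)),np.sin(np.radians(18.6))])
for x in (-50,-34,0,52):
    P=np.r_[np.array([.517,-.0145])+u*x/1000,.026 if x<10 else .02]; q=(P-m['origin'])@C; print(x,(m['fx']*q[0]/q[2]+m['cx']).round(1),(m['fy']*q[1]/q[2]+m['cy']).round(1))
cv2.imwrite('pics/w3.png',p[:,:,::-1])
E
```

```text
2.8 [ 0.4832 -0.0281  0.0855] 108.33 0.06020673036136608 0.03 [ 0.87 -0.58  0.64]
comp [227 185  27  65 694] z [0.0086 0.0264 0.0285] ray@26 centroid [[ 0.4956 -0.0378]]
  top 469 [ 0.4977 -0.0377  0.0267]
comp [262 186  28  64 714] z [0.0073 0.0261 0.0285] ray@26 centroid [[ 0.4868 -0.01  ]]
  top 459 [ 0.4888 -0.0087  0.0267]
metal [252 233  12   8  71] [ 0.5102 -0.0176  0.0164] [ 0.5079 -0.0219  0.0093] [ 0.5131 -0.0132  0.0196]
metal [251 244  21  56 569] [nan nan nan] [nan nan nan] [nan nan nan]
-50 258.5 191.2
-34 258.5 211.1
0 258.7 250.6
52 258.9 299.5
```

View pics/w3.png

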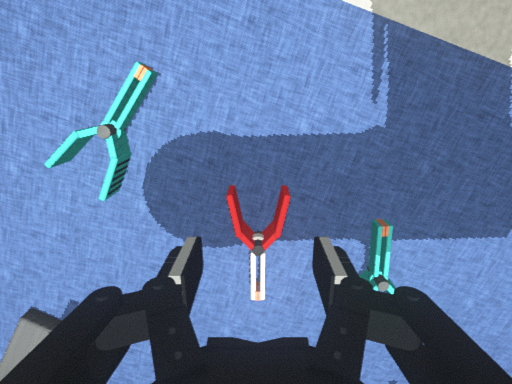

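The clip is centred between the fingers (column 258, the fingers' midpoint at 258) and aligned with them, and the heights are right. I'll descend and squeeze.

Emit:
step_arm(plan="0 1 8 0 75; 0 0 12 0 75; 0 0 12 0 75; 0 0 12 0 75; 0 0 12 0 75; 0 0 10 0 75; 0 0 8 0 75; 0 0 5 0 75; 0 0 3 0 75; 0 0 0 0 75")

```text
time_s: 3.63
ee_pos: [0.4838, -0.0264, 0.0041]
eef_rot: [-0.16, 0.987, -0.0, -0.0]
contact_force: [-0.0, -0.9, 0.2]
finger_gap: 0.0604
gripper_force: 0.0
```

Emit:
step_arm(plan="0 0 0 0 110; 0 0 0 0 130; 0 0 0 0 145; 0 0 0 0 160; 0 0 0 0 175; 0 0 0 0 190; 0 0 0 0 200; 0 0 0 0 200; 0 0 0 0 200; 0 0 0 0 200", grip_force=30)

```text
time_s: 4.47
ee_pos: [0.4846, -0.0265, 0.0057]
eef_rot: [-0.16, 0.987, -0.0, 0.001]
contact_force: [-1.9, -2.0, 9.9]
finger_gap: 0.0277
gripper_force: 28.9
```

Emit:
step_arm(plan="0 0 -3 0 200; 0 0 -8 0 200; 0 0 -15 0 200; 0 0 -20 0 200; 0 0 -20 0 200; 0 0 -20 0 200; 0 0 -20 0 200; 0 0 -15 0 200; 0 0 -7 0 200; 0 0 -2 0 200", grip_force=40)

```text
time_s: 5.3
ee_pos: [0.4844, -0.0261, 0.1361]
eef_rot: [-0.16, 0.987, 0.0, 0.002]
contact_force: [1.0, -0.6, -0.3]
finger_gap: 0.0271
gripper_force: 39.5
```

```bash
python3 - <<'E'
from clip import *
p,d,m=grab('wrist'); p,d,m=grab('wrist'); s=sensors.state(); T=R.from_quat(s['eef_rot']).as_matrix(); print(s['time_s'],s['ee_pos'].round(4),np.degrees(np.arctan2(*T[1::-1,1])).round(2),s['finger_gap'],np.abs(s['dq']).max().round(3),s['contact_force'].round(2),s['gripper_force'])
print(m['origin']); W=pts(d,m); L=(W-s['ee_pos'])@T; np.savez('w4.npz',p=p,L=L)
a=cv2.resize(p[180:384,150:362,::-1],(600,577),interpolation=2); cv2.imwrite('pics/w4.png',a)
E
```

```text
5.4 [ 0.4836 -0.0264  0.1343] 108.34 0.02723733254372625 0.02 [-0.74 -0.59 -0.79] 39.56421911716461
[ 0.40518096 -0.05132721  0.27773833]
```

View pics/w4.png

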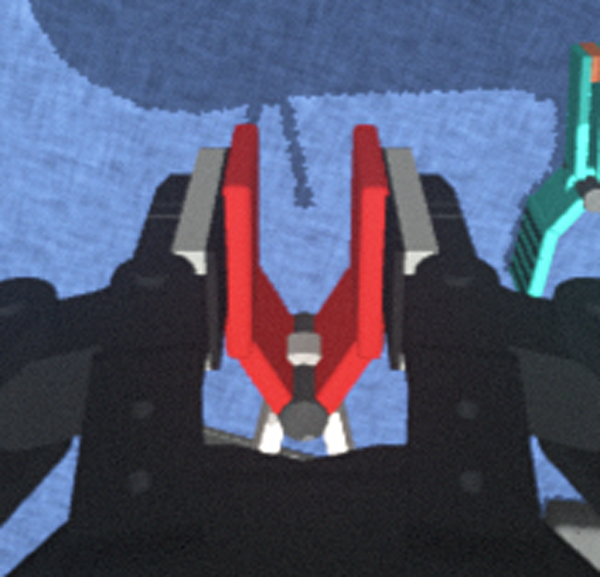

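The clip is held with its handles parallel, so it is wide open. In the full image the handle tops run from (234,246) to (234,305) and from (280,246) to (280,305), with the pin top at (257,328).

```bash
python3 - <<'E'
from clip import *
f=np.load('w4.npz'); p=f['p'];L=f['L']*1000; hsv=cv2.cvtColor(p,cv2.COLOR_RGB2HSV); H,S,V=[hsv[...,i].astype(int) for i in range(3)]
red=((H<6)|(H>174))&(S>150)&(V>80)
for a,b in ((220,257),(258,300)):
    M=np.zeros_like(red); M[200:345,a:b]=red[200:345,a:b]
    P=L[M]; P=P[np.isfinite(P[:,0])]; zt=np.percentile(P[:,2],3); 
    X=P[P[:,2]<zt+3]; X=X[(X[:,0]>-5)]
    print(len(X),'ztop',np.median(X[:,2]).round(1),'x',np.percentile(X[:,0],[1,99]).round(1),'line y=a+bx',np.polyfit(X[:,0],X[:,1],1).round(3),'z=a+bx',np.polyfit(X[:,0],X[:,2],1).round(3),'y',np.percentile(X[:,1],[2,98]).round(1))
q=L[325:332,254:261].reshape(-1,3); print('pin',np.nanmedian(q,0).round(1))
for n in ('side','scene'):
    p,d,m=grab(n); W=pts(d,m); s=sensors.state(); T=R.from_quat(s['eef_rot']).as_matrix(); Lc=(W-s['ee_pos'])@T*1000
    hsv=cv2.cvtColor(p,cv2.COLOR_RGB2HSV); H,S,V=[hsv[...,i].astype(int) for i in range(3)]
    j=(Lc[...,0]<-50)&(Lc[...,0]>-105)&(abs(Lc[...,1])<25)&(abs(Lc[...,2])<30)
    J=Lc[j]; print(n,'jaw',len(J),'x',np.percentile(J[:,0],[2,98]).round(1),'y',np.percentile(J[:,1],[2,10,50,90,98]).round(1),'z',np.percentile(J[:,2],[2,10,50,90,98]).round(1),'zslope',np.polyfit(J[:,0],J[:,2],1).round(3))
    tip=J[J[:,0]<np.percentile(J[:,0],15)]; print('  tip',tip.mean(0).round(1))
    v,u=np.nonzero(j); c=(int(u.mean()),int(v.mean())); np.savez(n+'5.npz',p=p,L=Lc); cv2.imwrite(f'pics/{n}5.png',cv2.resize(p[max(0,c[1]-35):c[1]+35,c[0]-45:c[0]+45,::-1],None,fx=4,fy=4,interpolation=2))
a,b=cv2.imread('pics/side5.png'),cv2.imread('pics/scene5.png'); cv2.imwrite('pics/j5.png',np.vstack([a,b]))
E
```

```text
317 ztop -22.8 x [-4.7 12.5] line y=a+bx [-6.0000e-03 -1.0365e+01] z=a+bx [ 1.800e-02 -2.292e+01] y [-12.4  -8.2]
297 ztop -22.7 x [-4.9 12.5] line y=a+bx [5.0000e-03 1.2625e+01] z=a+bx [  0.027 -22.77 ] y [10.6 14.8]
pin [-37.    0.9 -22.9]
side jaw 120 x [-87.5 -51.4] y [-14.9 -12.6  -5.7  12.9  14.5] z [-19.2 -17.8 -12.3  -5.2  -3.5] zslope [ -0.019 -13.428]
  tip [-86.2   0.2 -12.3]
scene jaw 49 x [-89.2 -50.8] y [-12.6 -12.4   6.6  14.4  17.2] z [-18.9 -17.2 -14.5  -5.9  -3.8] zslope [ -0.106 -20.857]
  tip [-88.5   1.   -8.2]
```

View pics/j5.png

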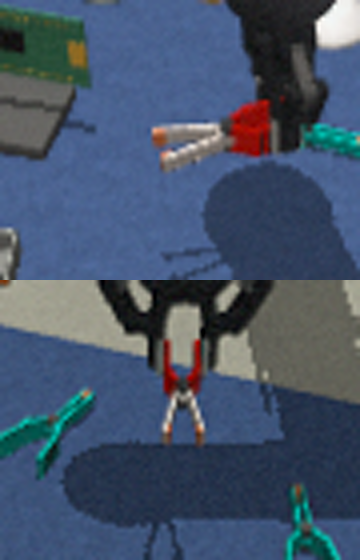

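The side and scene crops show the jaws gaping, tips to the left and down, and clear of everything. In the tool frame the mouth is at about x = -70.5, y = 0 to 1, z = -10.5 mm. I'll turn to the board's yaw and go to the pre-approach pose.

Emit:
step_arm(plan="0 0 0 5 200; 0 0 0 6.4 200; 0 0 0 6.4 200; 0 0 0 6.4 200; -5 -8 0 5 200; -8 -16 0 2.7 200; -10 -18 0 0 200; -10 -18 0 0 200; -8 -14 0 0 200; -6 -9 0 0 200")

```text
time_s: 6.33
ee_pos: [0.5116, -0.1187, 0.133]
eef_rot: [0.118, 0.993, -0.0, -0.001]
contact_force: [-0.1, 0.8, -1.5]
finger_gap: 0.0272
gripper_force: 39.5
```

Emit:
step_arm(plan="0 0 3 0 200; 0 0 7 0 200; 0 0 10 0 200; 0 0 12 0 200; 0 0 10 0 200; 0 0 7 0 200; 0 0 4 0 200; 0 0 1 0 200; 0 0 0 0 200; 0 0 0 0 200")

```text
time_s: 7.17
ee_pos: [0.5123, -0.1173, 0.0806]
eef_rot: [0.118, 0.993, 0.0, 0.0]
contact_force: [-0.5, -0.3, -2.0]
finger_gap: 0.027
gripper_force: 39.5
```

```bash
cat > rel.py <<'E'
from clip import *
def rel(tag,view=True,tool=None):
    s=sensors.state(); T=R.from_quat(s['eef_rot']).as_matrix(); e=np.array(s['ee_pos'])
    print(s['time_s'],e.round(4),'toolx yaw',np.degrees(np.arctan2(-T[1,0],-T[0,0])).round(2),'tilt',T[:,2].round(4),s['finger_gap'].round(4),np.abs(s['dq']).max().round(3),s['contact_force'].round(2),s['gripper_force'].round(1))
    ims=[]
    for n in ('side','scene'):
        p,d,m=grab(n); W=pts(d,m); L=(W-e)@T*1000
        hsv=cv2.cvtColor(p,cv2.COLOR_RGB2HSV); H,S,V=[hsv[...,i].astype(int) for i in range(3)]
        Z=W[...,2]
        g=(H>40)&(H<90)&(S>60)&(Z>.05)&(Z<.14)&(abs(L[...,0])<320)&(W[...,0]>.6)&(W[...,1]<-.1)
        B=L[g]; A=B[abs(B[:,1]-np.median(B[:,1]))<8]; k=np.polyfit(A[:,0],A[:,1],1)
        for _ in range(3):
            r=A[:,1]-np.polyval(k,A[:,0]); A=A[abs(r-np.median(r))<2.5]; k=np.polyfit(A[:,0],A[:,1],1)
        ed=np.percentile(A[:,0],99.)
        print(n,'board n',len(A),'edge x',np.percentile(A[:,0],[97,99,100]).round(1),'y at edge',np.polyval(k,ed).round(1),'angle deg',np.degrees(np.arctan(k[0])).round(2),'z',np.percentile(A[:,2],[0,2,50,98,100]).round(1))
        gold=(H>12)&(H<32)&(S>100)&(V>90)&(Z>.06)&(Z<.12)&(abs(L[...,0]-ed)<10)&(abs(L[...,1]-np.polyval(k,ed))<6)
        G=L[gold]
        if len(G): print('  gold',len(G),G.mean(0).round(1),np.percentile(G,[5,95],axis=0).round(1).tolist())
        j=(L[...,0]<-50)&(L[...,0]>-95)&(abs(L[...,1])<22)&(abs(L[...,2]+11)<13)&~g&~gold&((S<90)|(H<15))&(V>80)
        J=L[j]
        if len(J)>5:
            print('  jaw',len(J),'x',np.percentile(J[:,0],[2,98]).round(1),'z',np.percentile(J[:,2],[5,50,95]).round(1),'pos-y med',np.median(J[J[:,1]>3],0).round(1),'neg-y med',np.median(J[J[:,1]<-3],0).round(1),'n',(J[:,1]>3).sum(),(J[:,1]<-3).sum())
        C=R.from_quat(m['orientation']).as_matrix(); q=(e+T@np.array([-75,0,-10])/1000-m['origin'])@C; c=(int(m['fx']*q[0]/q[2]+m['cx']),int(m['fy']*q[1]/q[2]+m['cy']))
        ims.append(cv2.resize(p[max(0,c[1]-30):c[1]+30,c[0]-50:c[0]+50,::-1],(500,300),interpolation=2))
    cv2.imwrite(f'pics/{tag}.png',np.vstack(ims))
E
python3 -c "from rel import *; rel('r1')"
```

```text
Traceback (most recent call last):
  File "rel.py", line 4, in rel
    print(s['time_s'],e.round(4),'toolx yaw',np.degrees(np.arctan2(-T[1,0],-T[0,0])).round(2),'tilt',T[:,2].round(4),s['finger_gap'].round(4),np.abs(s['dq']).max().round(3),s['contact_force'].round(2),s['gripper_force'].round(1))
                                                                                                                     ^^^^^^^^^^^^^^^^^^^^^
AttributeError: 'float' object has no attribute 'round'
```

```bash
sed -i "s/s\['finger_gap'\].round(4)/round(s['finger_gap'],4)/; s/s\['gripper_force'\].round(1)/round(s['gripper_force'],1)/" rel.py; python3 -c "from rel import *; rel('r1')"
```

```text
7.1667 [ 0.5123 -0.1173  0.0806] toolx yaw -13.52 tilt [ 6.e-04 -0.e+00 -1.e+00] 0.027 0.007 [-0.54 -0.27 -2.05] 39.5
side board n 451 edge x [-133.4 -130.1 -128.3] y at edge -4.9 angle deg 0.13 z [-49.6 -46.9 -18.   21.   24. ]
  gold 20 [-134.5   -4.6  -11.2] [[-138.6, -7.2, -20.1], [-129.2, -2.4, -0.1]]
  jaw 93 x [-87.  -50.6] z [-18.3 -11.3  -2.5] pos-y med [-69.5  10.5 -10.4] neg-y med [-69.  -10.7 -11.9] n 50 43
scene board n 366 edge x [-135.2 -132.7 -131.3] y at edge -2.0 angle deg 0.27 z [-49.6 -46.1 -16.4  18.7  23.2]
  gold 12 [-135.2   -2.   -11.1] [[-140.5, -2.8, -18.4], [-130.8, -1.2, -2.3]]
  jaw 55 x [-88.  -52.1] z [-16.4 -13.   -3.6] pos-y med [-79.1  14.4 -14.3] neg-y med [-72.3  -8.7 -11.6] n 20 33
```

View pics/r1.png

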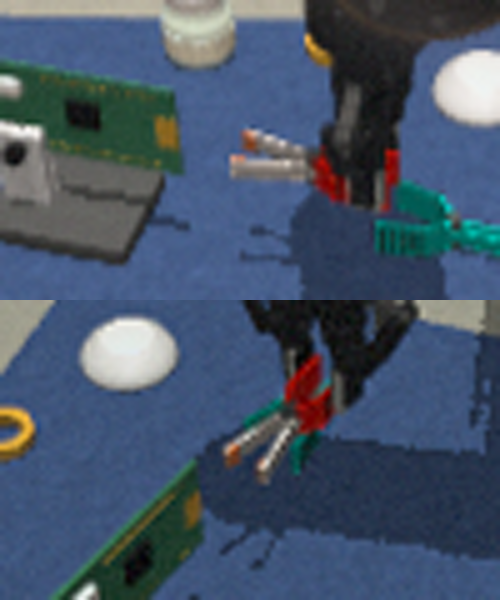

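The clip stands in line with the board. Both cameras put the board 4.5 mm to the tool's -y of the mouth's centre, the tips about 42 mm short of the edge, and the heights within 1 mm. I'll shift sideways and go part of the way.

Emit:
step_arm(plan="0 -1.5 -0.5 0 200; 0 -2 0 0 200; 0 -1 0 0 200; -3 0 0 0 200; -6 0 0 0 200; -8 0 0 0 200; -7 0 0 0 200; -4 0 0 0 200; -2 0 0 0 200; 0 0 0 0 200")

```text
time_s: 8.1
ee_pos: [0.5406, -0.1289, 0.0805]
eef_rot: [0.118, 0.993, -0.0, -0.0]
contact_force: [0.3, 0.0, -0.7]
finger_gap: 0.0272
gripper_force: 39.5
```

```bash
python3 -c "from rel import *; rel('r2')"
```

```text
8.1 [ 0.5406 -0.1289  0.0805] toolx yaw -13.55 tilt [-4.e-04 -1.e-04 -1.e+00] 0.0272 0.019 [ 0.28  0.01 -0.75] 39.5
side board n 442 edge x [-103.5 -100.8  -98.6] y at edge -0.2 angle deg 0.21 z [-49.6 -48.1 -15.7  20.8  23.2]
  gold 21 [-104.6   -0.2  -11.7] [[-110.1, -2.8, -23.5], [-99.4, 3.5, 0.7]]
  jaw 93 x [-87.4 -50.9] z [-17.7 -11.5  -3.7] pos-y med [-71.7  10.8 -11.4] neg-y med [-72.4 -10.9 -12. ] n 52 41
scene board n 370 edge x [-104.5 -101.6  -98.5] y at edge 2.6 angle deg 0.18 z [-48.8 -46.9 -16.7  19.   21. ]
  gold 11 [-105.     3.2  -11.9] [[-109.9, 1.4, -19.7], [-101.2, 4.0, -3.7]]
  jaw 51 x [-87.3 -51.7] z [-17.1 -12.7  -3.6] pos-y med [-77.9  14.  -13.7] neg-y med [-67.6  -7.3 -10.6] n 21 29
```

Centred to within about 0.5 mm in both views, and level. The remaining advance is 30 mm.

Emit:
step_arm(plan="-2 0 0 0 200; -3 0 0 0 200; -4 0 0 0 200; -5 0 0 0 200; -5 0 0 0 200; -5 0 0 0 200; -3 0 0 0 200; -2 0 0 0 200; -1 0 0 0 200; 0 0 0 0 200")

```text
time_s: 9.03
ee_pos: [0.5694, -0.1359, 0.0806]
eef_rot: [0.118, 0.993, -0.0, -0.0]
contact_force: [0.5, -0.1, -0.6]
finger_gap: 0.0268
gripper_force: 39.5
```

```bash
python3 -c "from rel import *; rel('r3')"
```

```text
9.0333 [ 0.5694 -0.1359  0.0806] toolx yaw -13.55 tilt [-3.e-04 -0.e+00 -1.e+00] 0.0268 0.007 [ 0.45 -0.14 -0.64] 39.5
side board n 415 edge x [-75.4 -72.2 -69.6] y at edge -0.6 angle deg -0.08 z [-49.3 -48.  -19.6  22.1  24. ]
  gold 15 [-75.1   0.5 -18.1] [[-81.3, -2.2, -23.9], [-68.9, 2.7, -12.7]]
  jaw 75 x [-88.1 -50.7] z [-19.  -12.4  -4.7] pos-y med [-70.9  11.  -11.8] neg-y med [-61.2  -8.8 -12.9] n 47 24
scene board n 364 edge x [-78.1 -71.9 -37.1] y at edge 2.6 angle deg 0.03 z [-47.3 -46.9 -16.1  20.5  22.6]
  gold 10 [-75.    2.7 -11.8] [[-78.6, 1.4, -18.6], [-70.2, 3.9, -3.4]]
  jaw 30 x [-88.  -50.3] z [-16.4 -13.6  -5.1] pos-y med [-73.3  12.9 -13.9] neg-y med [-53.8  -4.  -13.1] n 23 7
```

View pics/r3.png

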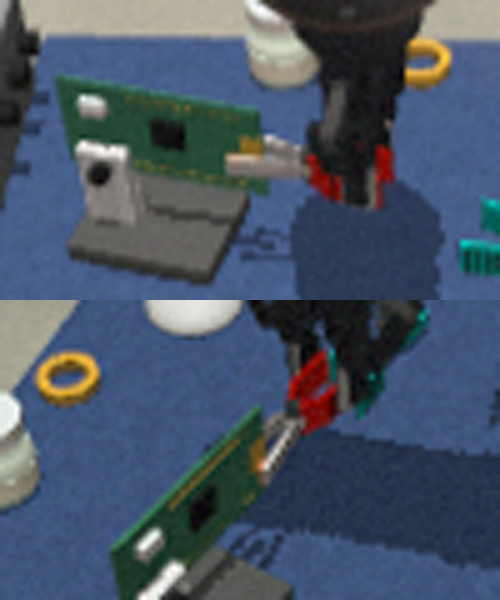

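The final views show one jaw in front of the board and the other behind it. The gold contact lies between them, the edge is at the mouth point (x about -70 mm), and the wrist force is under 1 N.

```bash
python3 -c "from station import env; print(env.hand_in())"
```

```text
the job is handed in; nothing more can be done
None
```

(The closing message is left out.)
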